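# Raise the parts tray of the damper-parts pot and hold it up

### The job

Tip the loose lid of the steel parts pot up by its tab so that it leans on the opposite edge, lift it off and lay it flat, right way up, on the black rubber mat without dropping it. Then swing the pot's side lever up to where its cam lifts the parts tray highest (lever standing straight up; beyond that the tray sinks again) and finish while still holding the lever there with the gripper, because its spring pulls it back. Leave the other things on the bench where they are.

Things in the scene. Friction and masses are not known exactly. Their poses are not given: they have to be found in the camera images.
- pot: open steel pot, 110 mm outside, 102 mm inside diameter, 50 mm tall, its floor 85 mm above the bench on two side plates and a 140 x 120 mm base plate; fixed. Origin: centre of the base plate's underside, on the bench. z up; y along the lever's axle from the pot towards the lever; x at right angles, the resting lever points to -x
- pot_rim (a point): centre of the pot's mouth at rim height, 135 mm above the bench
- lid: loose round steel lid, 120 to 195 g: flange 116 mm across, 4 mm thick, resting on the rim; under it a plug 92 mm across, 7 mm deep, loose in the mouth. Origin: centre of the plug's underside (seated: 128 mm above the bench). z up when right way up. An upright tab, 30 mm along x, 8 mm thick along y, stands on the flange 42 mm off centre on the -y side, 11 to 45 mm above the origin
- lid_tab (a point): grip point in the middle of the lid's tab, at (0, -42, 34) mm in the lid's frame; 23 mm above the flange's top and 11 mm below the tab's top
- mat: black rubber mat, 200 x 200 mm, 4 mm thick, lying fixed on the bench. Origin: centre of its underside; its sides run along its x and y
- lever (a joint): angle of the cam lever about the axle (rad): 0 at rest, level, pointing to the pot's -x; grows as its free end rises and swings over; 1.571 straight up, where the cam lifts most; stop at 2.6. A spring always pulls it back to 0: 0.24 N m at rest (about 0.35 with the weight of lever and tray), 0.55 N m when upright (5.5 N at the grip)
- lever_grip (a point): grip point of the lever: a flat arm 100 mm long (90 to 100 mm from the pot's centre along y) ends in a round black bar, 16 mm thick, parallel to the axle, running outwards from 95 to 155 mm from the pot's centre; this point is on the bar, 128 mm out along the pot's y, 100 mm from the axle, 45 mm above the bench at rest
- lever_axis (a point): point on the axle's line abreast of the grip, at (0, 128, 45) mm in the pot's frame; the grip circles it at a radius of 100 mm in the pot's x-z plane
- tray (a joint): lift of the parts tray inside the pot (m): 0 at rest, 0.0193 at most, when the lever is straight up; it meets the seated lid at 0.004. Driven by the cam only
- jar: closed red jar, 64 mm wide, 55 mm tall, standing. Leave alone. Origin: on its underside
- bottle: small amber bottle, 32 mm wide, 85 mm tall, standing. Leave alone. Origin: on its underside
- can: tall black spray can, 66 mm wide, 190 mm tall, standing. Leave alone. Origin: on its underside
- collar: aluminium collar ring, 52 mm across, 22 mm tall, lying flat. Leave alone. Origin: on its underside
- driver: screwdriver, 190 mm long, lying. Leave alone. Origin: near its middle, underside
- wrench: spanner, 220 mm long, lying. Leave alone. Origin: near its middle, underside
- piston: brass piston, 44 mm across, 32 mm tall, standing. Leave alone. Origin: on its underside
Not all that is in view belongs to the job. Several things have the shape of the lid; the one meant has the colours described above.

How it is judged (in metres and radians):
On the way, in this order (a step that is already met when the one before it is completed fails the run):
1. the lid is tipped up on the pot: leaning at least 0.17 rad, still at the rim (angle between lid's own z axis and vertical above 0.17 rad and horizontal distance between lid and pot_rim below 0.08 m and height (world z) of lid below 0.2 m), for 0.1 s.
2. the lid lies flat on the mat, right way up, released (x of lid in the frame of mat between -0.06 and 0.06 m and y of lid in the frame of mat between -0.06 and 0.06 m and z of lid in the frame of mat below 0.01 m and angle between lid's own z axis and vertical below 0.1 rad and linear speed of lid below 0.02 m/s and contact force between the fingers and lid below 0.1 N), for 0.2 s.
3. the lever is held by the gripper at the cam's highest lift (value of joint lever between 1.42 and 1.72 rad and velocity of joint lever between -0.1 and 0.1 rad/s and value of joint tray above 0.0186 m and contact force between the fingers and lever above 1 N), for 0.3 s.
At the end, for the whole second after the job is handed in: The gripper still holds the lever (contact force over 1 N), at rest and upright within 0.15 rad, with the tray lifted over 18.6 mm; the lid lies released, flat and right way up on the mat, its centre within 60 mm of the mat's centre along each side of the mat (all of step 2 and all of step 3); the arm keeps its last pose, push and grip.
It fails at once if the lid is dropped (falls freely faster than 0.7 m/s) (linear speed of lid above 0.7 m/s and contact force between the fingers and lid below 0.1 N).
It fails at once if a bystander on the bench is moved more than 40 mm (distance of any of jar, bottle, can, collar, driver, wrench, piston from where it was at the start of the episode above 0.04 m).
It also fails if it takes over 61 s, if anything falls off the work surface, if the arm or the gripper's body presses on something with over 40 N, if the wrist force passes 120 N, or if a joint passes its speed limit or range.

### The arm

A 6-joint arm with a two-finger parallel gripper is mounted at the origin on the work surface. World frame = base frame: x ahead of the robot, y to its left, z up, the work surface at z = 0. Lengths are in mm, angles in rad, forces in N, time in s.
With the tool pointing down it reaches from about 425 to 1125 mm from the base axis. Payload 14.9 kg.
Tool frame: the origin (TCP) lies at the very end of the fingers, on their centre line; the grasp point (between the pads) lies ctrl.grasp_offset behind it (ctrl.grasp_offset is the distance from the TCP to the grasp point, in mm); x points along the fingers, y is the direction in which the jaws open and shut, and the axes are right-handed (so a half turn about x gives the same grasp; the last joint's range is limited). The gripper opens to 91 mm and grips with 3 to 60 N. Pads are 32 mm wide; open, the fingers measure 118 mm over their backs; the gripper's body (76 mm by 178 mm) begins 60 mm behind the grasp point.
Start: joints at [1.285, 0.379, 1.734, -0, 1.028, -0.033], TCP at [175.088, 677.763, 213.932] pointing down, gripper open.
Joint ranges: [-2.77, 2.77], [-0.74, 2.19], [0, 2.66], [-1.06, 4.2], [0.31, 2.87], [-3.08, 3.08]. Speed limits (rad/s): [1.89, 1.89, 2.39, 3.14, 3.14, 3.14].

### API

Orientations are given as a unit quaternion [w, x, y, z].
In Python, from plant import ctrl gives the robot as it stands. The module is installed in compiled form; this text tells all that it offers.
- The arm moves only by the tool play_rows, never from a script. Its argument "motion" is a list of rows, each an object with "twist": the turn, a rotation vector about the tool's x, y, z in degrees, a list of three; "linear": the shift along the tool's x, y, z in mm, a list of three; "grip": the finger opening in mm, from 0 to 91.2. A call has 1 to 10 rows; each row is the pose to reach, as a shift and turn from the pose commanded when the call began, along the tool's axes at that moment; what a row does not reach only later rows make up. A row lasts 1/10 s, in which the tool goes at most 50 mm and 8.59 degrees, less where a joint would pass 70% of its speed; a pose out of reach is approached as far as the arm can. A call with a gripper value outside its range is refused whole. The fingers move at their own pace and stop on an object; "squeeze" is the grip in N (left out, the last holds). Time passes only in rows, so rows that repeat a pose let the fingers close. It gives the time, the measured TCP pose, the force and the opening at its end, in the units of the state.
- ctrl.observe(): the state, without advancing time (a new reading comes with each control period).
- ctrl.grab_frame(name): name is "scene" or "top"; returns (picture, depth): 480x640x3 uint8, red, green, blue; 480x640 float32, mm along the optical axis (not along the pixel's ray), 0 where there is no reading.
- ctrl.get_calibration(name): a dict with "mtx" (3x3 intrinsics, pixels), "distortion" ([k1, k2, p1, p2, k3] as OpenCV has them; the pictures are not rectified), "R" (3x3) and "t" (3): a world point X has camera coordinates R X + t. Camera axes: x right, y down, z forward; pixel columns grow to the right and rows downward; lengths in mm; the calibration is good to about 2 mm. A picture is of the moment at which its call begins. get_calibration takes no time and is no camera call.
- ctrl.job_done(): hands the job in, once; it reports no verdict.
The state is a dict: "clock": time; "joint_positions": joint angles; "joint_vel": joint speeds; "joint_torque": joint torques, N m; "ee_pos": TCP position; "tcp_rot": TCP orientation; "ft_force": force on the tool from outside, world axes, zero at the start; "wrist_torque": the same for the moment, N m; "width": opening from 0.0 (shut) to 1.0 (fully open).
Only numpy, scipy, OpenCV 4.12 (cv2) and the standard library are available. Lean on these libraries where they do the work, as an engineer would, in place of code of your own. Each camera call takes 0.05 s, during which the arm holds its last target. There are 200 camera calls.

## Working session

There is one attempt and no reset: what is moved stays moved. The work goes in short steps, Python scripts to look and compute and a tool call to move; the robot and the scene stay as the last step left them, time stands still between calls to the robot, and variables do not carry over. Pictures are saved under pics/ and viewed, about 8 in all and at most 12, crops included, and the job is handed in when it is done.

Besides the shell and the picture viewer there is one more tool, called after "Request:" as name(argument=value, ...), one argument or row to a line, values as JSON. play_rows: Moves the arm, as the interface text tells. Its arguments: {"type":"object","properties":{"motion":{"type":"array"},"squeeze":{"type":"number"}},"required":["motion"]}

```bash
mkdir -p pics
python3 - <<'E'
from plant import ctrl
import cv2,numpy as np
for n in("scene","top"):
    p,d=ctrl.grab_frame(n); cv2.imwrite(f"pics/{n}0.png",p[:,:,::-1]); np.save(f"{n}_d.npy",d);np.save(f"{n}_p.npy",p)
    c=ctrl.get_calibration(n); print(n,c, (d>0).mean())
print(ctrl.observe(),ctrl.grasp_offset)
E
```

```text
scene {'mtx': array([[455.66163755,   0.        , 309.87332553],
       [  0.        , 455.66163755, 229.12317527],
       [  0.        ,   0.        ,   1.        ]]), 'distortion': array([0.02368561, 0.        , 0.        , 0.        , 0.        ]), 'R': array([[-0.78911678,  0.61413284,  0.01164296],
       [ 0.45009781,  0.59103416, -0.66939568],
       [-0.41797926, -0.52299089, -0.74281483]]), 't': array([ 448.59223743, -204.13631568, 1260.42503566])} 0.99587890625
top {'mtx': array([[550.63742854,   0.        , 321.42017907],
       [  0.        , 550.63742854, 243.02642681],
       [  0.        ,   0.        ,   1.        ]]), 'distortion': array([0.05801688, 0.        , 0.        , 0.        , 0.        ]), 'R': array([[ 0.02924073, -0.9995683 ,  0.00286238],
       [-0.97995644, -0.02923131, -0.19705558],
       [ 0.19705418,  0.00295704, -0.98038814]]), 't': array([  13.74416795,  570.81046505, 1398.19226171])} 0.9960091145833333
{'clock': 0.1, 'joint_positions': array([ 1.28470006e+00,  3.79371239e-01,  1.73474101e+00,  2.24138447e-05,
        1.02849682e+00, -3.33366657e-02]), 'joint_vel': array([ 0.00041598, -0.00152068, -0.00237752, -0.00056949, -0.00031046,
        0.00112096]), 'joint_torque': array([ 2.52217164e-03, -7.65037465e+01, -4.35295165e+01,  6.52100192e-02,
        3.97985056e-02,  3.32185368e-05]), 'ee_pos': array([174.97507593, 677.39787349, 213.33404646]), 'tcp_rot': array([ 0.70140293,  0.08877666,  0.70153063, -0.08948407]), 'ft_force': array([-0.06839237, -0.0890102 , -0.33502141]), 'wrist_torque': array([-0.0053679 , -0.01378153, -0.00185582]), 'width': 1.0014181438679466} 18.8
```

View pics/scene0.png

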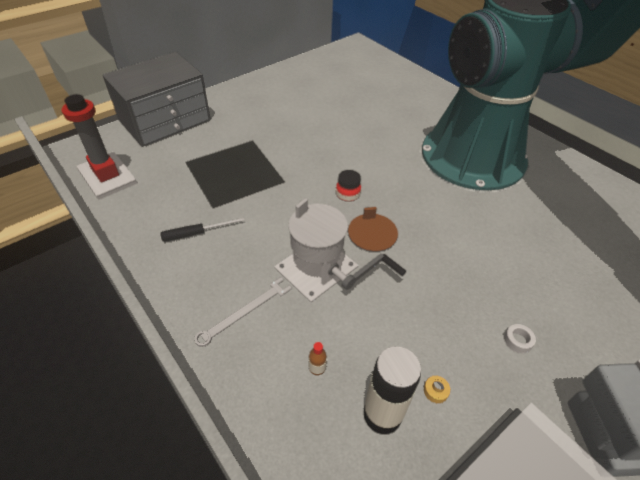

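View pics/top0.png

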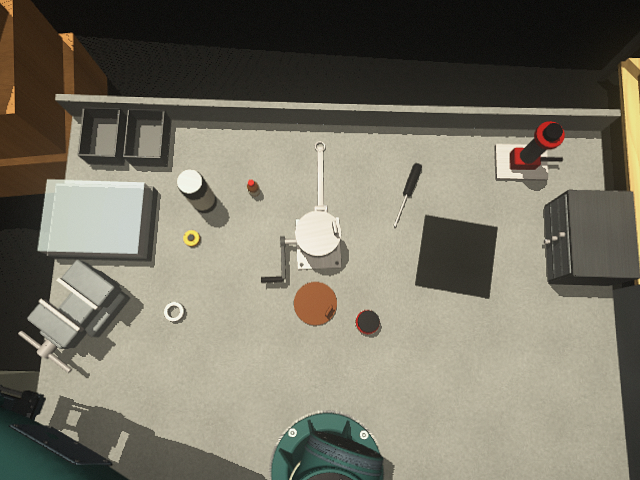

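The scene view shows the pot at about (318,240) with its steel lid's tab at (301,209), the lever bar at (395,265), the mat at (235,172), and the brown decoy lid at (373,232). In the top view the pot is at (318,233), the tab at (337,227), the lever bar at (272,279), and the mat at (457,256).

```bash
cat > h.py <<'E'
import numpy as np,cv2
from plant import ctrl
from scipy.spatial.transform import Rotation as Ro
def cloud(n,d):
    c=ctrl.get_calibration(n); v,u=np.mgrid[0:480,0:640]
    q=cv2.undistortPoints(np.stack([u,v],-1).reshape(-1,1,2).astype(np.float64),c['mtx'],c['distortion']).reshape(480,640,2)
    X=np.dstack([q,np.ones((480,640))])*d[...,None]
    return (X-c['t'])@c['R']
def ray(n,px,z):
    c=ctrl.get_calibration(n); q=cv2.undistortPoints(np.array(px,float).reshape(-1,1,2),c['mtx'],c['distortion']).reshape(-1,2)
    o=-c['R'].T@c['t']; r=np.c_[q,np.ones(len(q))]@c['R']
    return o+r*((z-o[2])/r[:,2])[:,None]
def rot(s): q=s['tcp_rot']; return Ro.from_quat([q[1],q[2],q[3],q[0]])
E
python3 - <<'E'
from h import *
W={}
for n in("scene","top"):
    p=np.load(n+"_p.npy").astype(int);d=np.load(n+"_d.npy");X=cloud(n,d);W[n]=X
    mx=p.max(2);sat=mx-p.min(2)
    box=lambda x0,x1,y0,y1:(X[...,0]>x0)&(X[...,0]<x1)&(X[...,1]>y0)&(X[...,1]<y1)
    print(n,"bench z",np.median(X[200:300,200:300,2]))
    c0=W[n][233,318] if n=="top" else W[n][230,318]; print("lid pt",c0)
    near=box(c0[0]-90,c0[0]+90,c0[1]-90,c0[1]+90)&(d>0)
    m=near&(abs(X[...,2]-139)<5)
    cs,_=cv2.findContours(m.astype(np.uint8),0,2); k=max(cs,key=cv2.contourArea)
    P=ray(n,k.reshape(-1,2),139.)
    print("lid circle",cv2.minEnclosingCircle(P[:,:2].astype(np.float32)),cv2.fitEllipse(P[:,:2].astype(np.float32)), np.median(X[m][:,2]))
    t=near&(X[...,2]>152)&(X[...,2]<185); T=X[t]; print("tab n",len(T),T.mean(0),T.min(0),T.max(0),cv2.minAreaRect(T[:,:2].astype(np.float32)))
    t=near&(X[...,2]>166)&(X[...,2]<180); T=X[t]; print("tabtop n",len(T),T.mean(0),cv2.minAreaRect(T[:,:2].astype(np.float32)))
    # lever bar dark
    l=box(c0[0]-170,c0[0]-40,c0[1]+40,c0[1]+190)&(X[...,2]>25)&(X[...,2]<70)&(mx<60); T=X[l]
    print("bar",len(T),T.mean(0),T.max(0),cv2.minAreaRect(T[:,:2].astype(np.float32)))
    # base plate
    b=near&(X[...,2]>2)&(X[...,2]<20); 
    # mat
    mc=(457,256) if n=="top" else (235,172)
    dk=((mx<50)&(abs(X[...,2])<15)).astype(np.uint8); _,lab=cv2.connectedComponents(dk); k=lab==lab[mc[1],mc[0]]
    cs,_=cv2.findContours(k.astype(np.uint8),0,2);k=max(cs,key=cv2.contourArea)
    P=ray(n,k.reshape(-1,2),4.); print("mat",cv2.minAreaRect(P[:,:2].astype(np.float32)))
E
```

```text
scene bench z -1.3526728566424362
lid pt [591.83578739  53.06694576 137.30644188]
lid circle ((585.7380981445312, 42.63620376586914), 58.76472854614258) ((585.0860595703125, 45.58134841918945), (107.93781280517578, 116.07020568847656), 94.65924835205078) 137.51659112904719
tab n 126 [594.83699186   2.13000068 164.63128179] [577.39957243  -7.05974677 152.26104862] [608.21528162   7.2070057  174.40181312] ((592.9197998046875, 0.5308065414428711), (30.927322387695312, 9.490544319152832), 12.066948890686035)
tabtop n 62 [593.34886925   0.8603722  170.04215541] ((592.9927368164062, 0.1730823516845703), (29.7656192779541, 8.34681510925293), 12.904831886291504)
bar 139 [478.197329   161.54225309  49.85157309] [484.79739796 187.98578345  53.34670995] ((477.9609069824219, 160.642333984375), (12.103145599365234, 54.57622528076172), 4.854040145874023)
mat ((226.8297119140625, -293.07568359375), (1808.671630859375, 2651.21630859375), 53.722320556640625)
top bench z -0.8998525537971778
lid pt [579.5277283   39.66190434 136.24261887]
lid circle ((578.5789184570312, 40.62177276611328), 57.8688850402832) ((579.1160278320312, 40.28445816040039), (111.4365005493164, 113.17646789550781), 15.844329833984375) 137.8155274759825
tab n 47 [ 5.86975872e+02 -1.79111231e-01  1.69156350e+02] [573.14078284  -7.01475557 152.76214628] [601.86341581   5.89575464 177.63294119] ((587.4089965820312, -0.543212890625), (28.709495544433594, 8.0726318359375), 11.897233009338379)
tabtop n 40 [ 5.86905862e+02 -5.76996685e-01  1.71076320e+02] ((587.7357177734375, -0.4743623733520508), (28.041606903076172, 8.0726318359375), 11.897233009338379)
bar 64 [470.95004102 160.86974884  49.78186357] [478.25468647 186.29990913  56.92276003] ((472.0547180175781, 157.2344970703125), (12.466133117675781, 58.14676284790039), 2.001591682434082)
mat ((641.2504272460938, 34.8114013671875), (1323.3931884765625, 1861.8648681640625), 1.7985780239105225)
```

Run:
```python
import cv2,numpy as np
a=cv2.imread("pics/scene0.png")[170:320,250:430];b=cv2.imread("pics/top0.png")[180:330,240:380]
a=cv2.resize(a,None,fx=2.2,fy=3,interpolation=2) if 0 else cv2.resize(a,(450,375),interpolation=2);b=cv2.resize(b,(350,375),interpolation=2)
cv2.imwrite("pics/crop.png",np.hstack([a,b]))
```

```text
(no output)
```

View pics/crop.png

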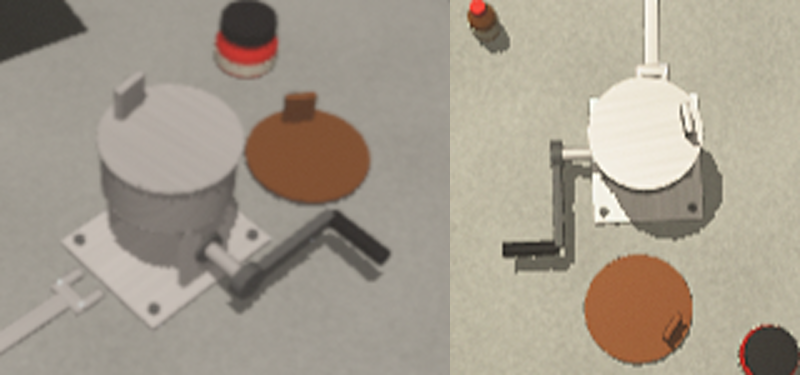

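The crop shows the tab upright on the pot-lid's right side, rotated about 12°. The lever bar lies along y, free of other objects.

```bash
cat >> h.py <<'E'
def go(p,yaw,tilt=0,s=None):
    """shift/twist in tool axes to TCP p, tool down, jaw axis at world +y turned by yaw deg (mod 180)"""
    s=s or ctrl.observe(); R=rot(s)
    y=R.as_matrix()[:,1]; best=None
    for k in(0,180):
        a=np.radians(yaw+k); j=np.array([-np.sin(a),np.cos(a),0]); x=np.array([0,0,-1.])
        T=Ro.from_matrix(np.c_[x,j,np.cross(x,j)])
        tw=(R.inv()*T).as_rotvec(degrees=True)
        if best is None or np.linalg.norm(tw)<np.linalg.norm(best): best=tw
    print("lin",R.inv().apply(np.array(p)-s['ee_pos']).round(1),"twist",best.round(2))
E
python3 - <<'E'
from h import *
s=ctrl.observe(); print(rot(s).as_matrix().round(3))
for n,r in(("top",(400,205,510,310)),("scene",(175,130,300,215))):
    p=np.load(n+"_p.npy").max(2); m=np.zeros((480,640),np.uint8); u0,v0,u1,v1=r
    m[v0:v1,u0:u1]=p[v0:v1,u0:u1]<60
    cs,_=cv2.findContours(m,0,2);k=max(cs,key=cv2.contourArea)
    print("mat",cv2.minAreaRect(ray(n,k.reshape(-1,2),4.)[:,:2].astype(np.float32)))
go([590,0,280],12)
E
```

```text
[[-0.     0.25   0.968]
 [-0.001  0.968 -0.25 ]
 [-1.    -0.001 -0.   ]]
mat ((556.6405029296875, -336.8731689453125), (195.6761016845703, 196.7350616455078), 81.5875015258789)
mat ((562.2041625976562, -333.197021484375), (189.2578582763672, 190.80575561523438), 81.72683715820312)
lin [ -66.1 -552.1  571.2] twist [-2.648e+01 -2.000e-02  6.000e-02]
```

Request:
play_rows(
  motion=[
    {"linear": [-66, 0, 0], "twist": [0, 0, 0], "grip": 60},
    {"linear": [-66, -30, 30], "twist": [-8, 0, 0], "grip": 60},
    {"linear": [-66, -552, 571], "twist": [-26.5, 0, 0], "grip": 60},
    {"linear": [-66, -552, 571], "twist": [-26.5, 0, 0], "grip": 60},
    {"linear": [-66, -552, 571], "twist": [-26.5, 0, 0], "grip": 60},
    {"linear": [-66, -552, 571], "twist": [-26.5, 0, 0], "grip": 60},
    {"linear": [-66, -552, 571], "twist": [-26.5, 0, 0], "grip": 60},
    {"linear": [-66, -552, 571], "twist": [-26.5, 0, 0], "grip": 60},
    {"linear": [-66, -552, 571], "twist": [-26.5, 0, 0], "grip": 60},
    {"linear": [-66, -552, 571], "twist": [-26.5, 0, 0], "grip": 60},
  ],
)

```text
clock: 1.1
ee_pos: [406.4, 298.4, 279.9]
tcp_rot: [0.703, -0.074, 0.703, 0.074]
ft_force: [1.2, 1.0, -0.5]
width: 0.66
```

```bash
python3 -c "
from h import *
s=ctrl.observe();print(s['clock'],s['ee_pos'],s['width']);go([590,0,240],12)"
```

```text
1.1 [406.38719604 298.39053074 279.92947862] 0.6595759995899115
lin [  39.9 -330.1  117.4] twist [ 0.03  0.   -0.  ]
```

Request:
play_rows(
  motion=[
    {"linear": [35, -315, 110], "twist": [0, 0, 0], "grip": 60},
    {"linear": [35, -315, 110], "twist": [0, 0, 0], "grip": 60},
    {"linear": [35, -315, 110], "twist": [0, 0, 0], "grip": 60},
    {"linear": [35, -315, 110], "twist": [0, 0, 0], "grip": 60},
    {"linear": [35, -315, 110], "twist": [0, 0, 0], "grip": 60},
    {"linear": [35, -315, 110], "twist": [0, 0, 0], "grip": 60},
    {"linear": [35, -315, 110], "twist": [0, 0, 0], "grip": 60},
    {"linear": [35, -315, 110], "twist": [0, 0, 0], "grip": 60},
    {"linear": [35, -315, 110], "twist": [0, 0, 0], "grip": 60},
  ],
)

```text
clock: 2.0
ee_pos: [578.8, 14.6, 244.4]
tcp_rot: [0.703, -0.073, 0.704, 0.074]
ft_force: [0.3, 0.7, -0.7]
width: 0.656
```

Run:
```python
from h import *
im=[]
for n in("scene","top"):
    p,d=ctrl.grab_frame(n); np.save(n+"_p1.npy",p);np.save(n+"_d1.npy",d)
    u,v=(300,190) if n=="scene" else (330,215)
    im.append(cv2.resize(p[v-70:v+70,u-70:u+70,::-1],(400,400),interpolation=2))
cv2.imwrite("pics/a.png",np.hstack(im))
s=ctrl.observe();print(s['clock'],s['ee_pos'],s['width'],s['ft_force']);go([590,0,146],12)
```

```text
2.1 [578.48382634  15.76298675 244.81708448] 0.6599948888826035 [-1.47369383  0.31178743 -0.23656981]
lin [ 98.8 -17.8   8. ] twist [ 0.04 -0.02 -0.01]
```

View pics/a.png

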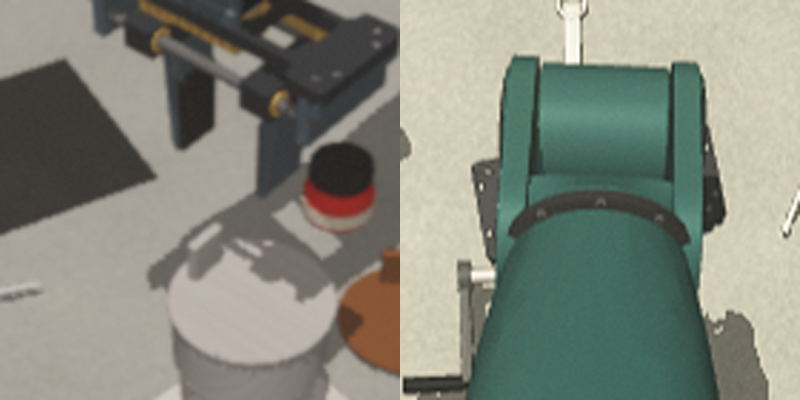

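The scene half shows the fingers above the tab: the fingertips are near crop (190,145) and (275,190), and the tab is at (203,245). In the top view the arm hides the tab. The two cameras differ by about 6 mm, so I'll use the known finger position to check the scene camera.

Run:
```python
from h import *
s=ctrl.observe();X=cloud("scene",np.load("scene_d1.npy"));L=rot(s).inv().apply(X.reshape(-1,3)-s['ee_pos'])
m=(L[:,0]>-40)&(L[:,0]<25)&(abs(L[:,1])<70)&(abs(L[:,2])<50); L=L[m]
print(len(L))
for a in(-1,1):
    K=L[np.sign(L[:,1])==a]; print(a,len(K),np.percentile(K,[1,5,25,50,75,95,99],axis=0).round(1))
    F=K[(K[:,0]<-8)]
    print(np.histogram(F[:,1],bins=np.arange(-60,61,4))[0],np.histogram(F[:,2],bins=np.arange(-40,41,4))[0])
T=X.reshape(-1,3);T=T[(T[:,2]>166)&(T[:,2]<180)&(abs(T[:,0]-590)<40)&(abs(T[:,1])<30)];print(len(T),cv2.minAreaRect(T[:,:2].astype(np.float32)))
```

```text
508
-1 285 [[-39.5 -41.2 -13.4]
 [-37.9 -38.4 -11.9]
 [-30.3 -32.6  -3. ]
 [-20.2 -31.3   7.4]
 [ -9.5 -30.8  17. ]
 [ -0.2 -30.1  19.1]
 [  1.6 -29.9  19.8]]
[  0   0   0   0   6  25  42 151   0   0   0   0   0   0   0   0   0   0
   0   0   0   0   0   0   0   0   0   0   0   0] [ 0  0  0  0  0  0  9 19 19 21 23 19 21 21 70  2  0  0  0  0]
1 223 [[-39.2  29.  -13.4]
 [-37.7  30.4 -10.7]
 [-28.6  36.9   0.5]
 [-20.1  38.8  11.8]
 [-10.8  39.7  18.1]
 [ -3.7  40.7  19.6]
 [  1.8  41.2  20.3]]
[  0   0   0   0   0   0   0   0   0   0   0   0   0   0   0   0   0   0
   0   0   0   0  13  24 106  43   0   0   0   0] [ 0  0  0  0  0  1  6  7 14 14 19 14 19 20 68  4  0  0  0  0]
64 ((592.9817504882812, 0.40006256103515625), (30.440298080444336, 8.733824729919434), 14.043008804321289)
```

Against the known finger position the scene camera reads about 3 mm too far in x. That puts the tab at about (590, 0), which agrees with the two-camera mean.

Request:
play_rows(
  motion=[
    {"linear": [0, -18, 8], "twist": [0, 0, 0], "grip": 60},
    {"linear": [30, -18, 8], "twist": [0, 0, 0], "grip": 60},
    {"linear": [60, -18, 8], "twist": [0, 0, 0], "grip": 60},
    {"linear": [80, -18, 8], "twist": [0, 0, 0], "grip": 60},
    {"linear": [92, -18, 8], "twist": [0, 0, 0], "grip": 60},
    {"linear": [98, -18, 8], "twist": [0, 0, 0], "grip": 60},
    {"linear": [98, -18, 8], "twist": [0, 0, 0], "grip": 60},
    {"linear": [98, -18, 8], "twist": [0, 0, 0], "grip": 60},
  ],
)

```text
clock: 2.9
ee_pos: [591.2, -0.8, 147.9]
tcp_rot: [0.704, -0.074, 0.703, 0.074]
ft_force: [-0.4, 1.5, -0.3]
width: 0.657
```

Request:
play_rows(
  motion=[
    {"linear": [0, 0, 0], "twist": [0, 0, 0], "grip": 30},
    {"linear": [0, 0, 0], "twist": [0, 0, 0], "grip": 20},
    {"linear": [0, 0, 0], "twist": [0, 0, 0], "grip": 14},
    {"linear": [0, 0, 0], "twist": [0, 0, 0], "grip": 8},
    {"linear": [0, 0, 0], "twist": [0, 0, 0], "grip": 4},
    {"linear": [0, 0, 0], "twist": [0, 0, 0], "grip": 0},
    {"linear": [0, 0, 0], "twist": [0, 0, 0], "grip": 0},
    {"linear": [0, 0, 0], "twist": [0, 0, 0], "grip": 0},
  ],
  squeeze=30,
)

```text
clock: 3.7
ee_pos: [590.6, -0.8, 146.9]
tcp_rot: [0.703, -0.074, 0.703, 0.074]
ft_force: [0.0, 0.1, 0.8]
width: 0.086
```

```bash
python3 -c "
from h import *
s=ctrl.observe();print(s['clock'],s['ee_pos'],s['width']*91.2,s['ft_force'],s['wrist_torque']);go([590,0,145],12);print(rot(s).as_matrix().round(3))"
```

```text
3.7 [590.59605385  -0.84415132 146.94123991] 7.810989705632262 [0.01047331 0.05759705 0.77229024] [0.04925742 0.0446699  0.07266224]
lin [ 1.9  0.9 -0.4] twist [ 0.02 -0.    0.  ]
[[-0.    -0.208  0.978]
 [-0.     0.978  0.208]
 [-1.    -0.    -0.   ]]
```

Gripped: the opening is 7.8 mm on the 8 mm tab. Next I tip about the opposite (+y) edge.

Request:
play_rows(
  motion=[
    {"linear": [-3.3, 0.5, 0], "twist": [0, 0, -2], "grip": 0},
    {"linear": [-6.7, 1, 0], "twist": [0, 0, -4], "grip": 0},
    {"linear": [-10, 1.8, 0], "twist": [0, 0, -6], "grip": 0},
    {"linear": [-13.4, 2.6, 0], "twist": [0, 0, -8], "grip": 0},
    {"linear": [-16.7, 3.6, 0], "twist": [0, 0, -10], "grip": 0},
    {"linear": [-19.9, 4.6, 0], "twist": [0, 0, -12], "grip": 0},
    {"linear": [-23.1, 5.8, 0], "twist": [0, 0, -14], "grip": 0},
    {"linear": [-23.1, 5.8, 0], "twist": [0, 0, -14], "grip": 0},
    {"linear": [-23.1, 5.8, 0], "twist": [0, 0, -14], "grip": 0},
    {"linear": [-23.1, 5.8, 0], "twist": [0, 0, -14], "grip": 0},
  ],
  squeeze=40,
)

```text
clock: 4.7
ee_pos: [589.3, 4.7, 169.8]
tcp_rot: [0.707, -0.159, 0.689, -0.012]
ft_force: [-0.2, -0.1, -0.5]
width: 0.085
```

Run:
```python
from h import *
p,d=ctrl.grab_frame("scene")
cv2.imwrite("pics/b.png",cv2.resize(p[100:320,180:440,::-1],(650,550),interpolation=2))
s=ctrl.observe();print(s['clock'],s['ee_pos'],s['width']*91.2,s['ft_force'],s['wrist_torque']);R=rot(s);print(R.as_matrix().round(3))
X=cloud("scene",d).reshape(-1,3);L=R.inv().apply(X-s['ee_pos'])
# flange top should lie at tool x=const
m=(L[:,0]>0)&(L[:,0]<16)&(L[:,1]>15)&(L[:,1]<95)&(abs(L[:,2])<45);K=L[m];A=np.c_[K[:,1:],np.ones(len(K))];print(len(K),np.linalg.lstsq(A,K[:,0],rcond=None)[0])
```

```text
4.75 [589.3455734    4.6024375  169.85667126] 8.026206919563862 [-0.22809519  0.13305858 -0.69465809] [ 0.22507002  0.08036163 -0.00567085]
[[ 0.05  -0.202  0.978]
 [-0.236  0.949  0.208]
 [-0.97  -0.241 -0.   ]]
1401 [ 6.85957152e-04 -5.56899758e-04  9.25756776e+00]
```

View pics/b.png

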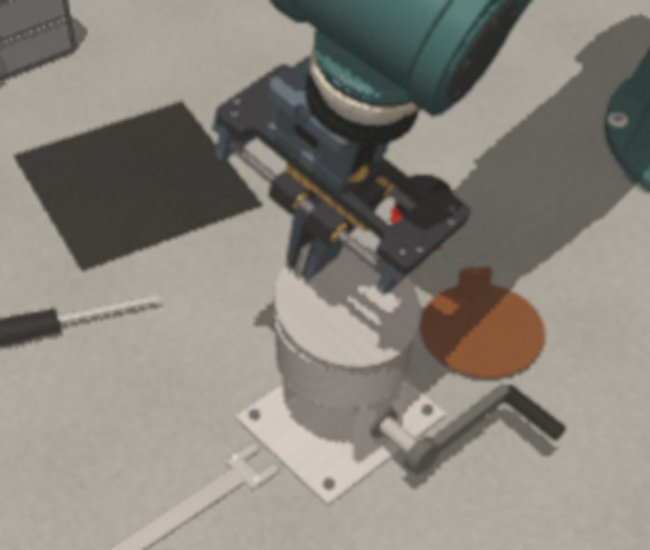

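The view shows the lid tipped in the gripper, at about crop (340,300). A plane fit confirms it is parallel to the tool, which is tilted 14°. Next: lift, level, carry.

Request:
play_rows(
  motion=[
    {"linear": [-10, -2.5, 0], "twist": [0, 0, 0], "grip": 0},
    {"linear": [-24, -6, 0], "twist": [0, 0, 0], "grip": 0},
    {"linear": [-39, -10, 0], "twist": [0, 0, 0], "grip": 0},
    {"linear": [-58, -14, 0], "twist": [0, 0, 0], "grip": 0},
    {"linear": [-68, -17, 0], "twist": [0, 0, 3], "grip": 0},
    {"linear": [-78, -19, 0], "twist": [0, 0, 7], "grip": 0},
    {"linear": [-78, -19, 0], "twist": [0, 0, 11], "grip": 0},
    {"linear": [-78, -19, 0], "twist": [0, 0, 14], "grip": 0},
    {"linear": [-78, -19, 0], "twist": [0, 0, 14], "grip": 0},
  ],
)

```text
clock: 5.65
ee_pos: [589.9, 4.4, 251.9]
tcp_rot: [0.704, -0.073, 0.703, 0.074]
ft_force: [-0.2, 0.3, -2.0]
width: 0.086
```

```bash
python3 -c "
from h import *
s=ctrl.observe();print(s['clock'],s['ee_pos'],s['width']*91.2,s['ft_force']);go([568,-376,150],12)"
```

```text
5.65 [589.86729287   4.43784848 251.93327129] 7.799248671051846 [-0.21577524  0.30772398 -1.97740261]
lin [ 101.5 -367.7 -100.4] twist [-0.04  0.11 -0.03]
```

Request:
play_rows(
  motion=[
    {"linear": [0, -15, -4], "twist": [0, 0, 0], "grip": 0},
    {"linear": [0, -40, -11], "twist": [0, 0, 0], "grip": 0},
    {"linear": [0, -75, -20], "twist": [0, 0, 0], "grip": 0},
    {"linear": [0, -110, -30], "twist": [0, 0, 0], "grip": 0},
    {"linear": [0, -145, -40], "twist": [0, 0, 0], "grip": 0},
    {"linear": [10, -180, -49], "twist": [0, 0, 0], "grip": 0},
    {"linear": [25, -215, -59], "twist": [0, 0, 0], "grip": 0},
    {"linear": [40, -250, -68], "twist": [0, 0, 0], "grip": 0},
    {"linear": [55, -285, -78], "twist": [0, 0, 0], "grip": 0},
    {"linear": [70, -310, -85], "twist": [0, 0, 0], "grip": 0},
  ],
)

```text
clock: 6.65
ee_pos: [570.2, -318.1, 180.2]
tcp_rot: [0.703, -0.075, 0.703, 0.073]
ft_force: [0.7, -0.4, -0.6]
width: 0.087
```

Request:
play_rows(
  motion=[
    {"linear": [10, -25, -7], "twist": [0, 0, 0], "grip": 0},
    {"linear": [20, -45, -12], "twist": [0, 0, 0], "grip": 0},
    {"linear": [31, -55, -15], "twist": [0, 0, 0], "grip": 0},
    {"linear": [50, -57, -15.5], "twist": [0, 0, 0], "grip": 0},
    {"linear": [70, -57, -15.5], "twist": [0, 0, 0], "grip": 0},
    {"linear": [90, -57, -15.5], "twist": [0, 0, 0], "grip": 0},
    {"linear": [110, -57, -15.5], "twist": [0, 0, 0], "grip": 0},
    {"linear": [125, -57, -15.5], "twist": [0, 0, 0], "grip": 0},
    {"linear": [132, -57, -15.5], "twist": [0, 0, 0], "grip": 0},
    {"linear": [132, -57, -15.5], "twist": [0, 0, 0], "grip": 0},
  ],
)

```text
clock: 7.65
ee_pos: [567.1, -373.9, 47.3]
tcp_rot: [0.703, -0.074, 0.704, 0.074]
ft_force: [-0.7, -0.1, -1.5]
width: 0.084
```

Run:
```python
from h import *
s=ctrl.observe();print(s['clock'],s['ee_pos'],s['width']*91.2,s['ft_force']);go([568,-376,26],12)
im=[]
for n,u,v in(("scene",235,160),("top",460,250)):
    p,d=ctrl.grab_frame(n); X=cloud(n,d).reshape(-1,3)
    R=rot(s);L=R.inv().apply(X-s['ee_pos'])
    m=(L[:,0]>0)&(L[:,0]<16)&(L[:,1]>15)&(L[:,1]<95)&(abs(L[:,2])<45);K=L[m];print(n,len(K),np.linalg.lstsq(np.c_[K[:,1:],np.ones(len(K))],K[:,0],rcond=None)[0] if len(K) else 0)
    im.append(cv2.resize(p[v-70:v+70,u-70:u+70,::-1],(400,400),interpolation=2))
cv2.imwrite("pics/c.png",np.hstack(im))
```

```text
7.65 [ 567.08983256 -373.92699091   47.27932377] 7.686845802110567 [-0.69312113 -0.11735933 -1.50877869]
lin [21.3 -2.2  0.5] twist [ 0.04 -0.06 -0.06]
scene 684 [-5.87173929e-04  2.13418240e-04  1.01262620e+01]
top 396 [-0.00943959  0.01476914  9.04146813]
```

View pics/c.png

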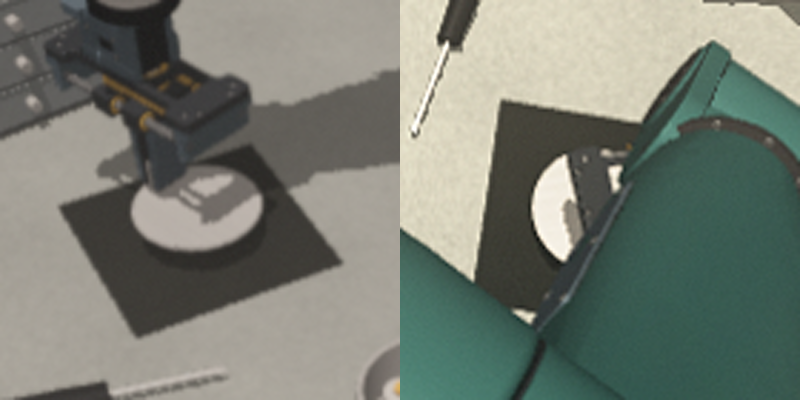

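The lid is flat above the mat in both views, at scene crop (197,207) and top crop (560,210). Lowering now.

Request:
play_rows(
  motion=[
    {"linear": [6, 0, 0], "twist": [0, 0, 0], "grip": 0},
    {"linear": [12, 0, 0], "twist": [0, 0, 0], "grip": 0},
    {"linear": [16, 0, 0], "twist": [0, 0, 0], "grip": 0},
    {"linear": [18, 0, 0], "twist": [0, 0, 0], "grip": 0},
    {"linear": [19.5, 0, 0], "twist": [0, 0, 0], "grip": 0},
    {"linear": [20.5, 0, 0], "twist": [0, 0, 0], "grip": 0},
    {"linear": [20.5, 0, 0], "twist": [0, 0, 0], "grip": 0},
    {"linear": [20.5, 0, 0], "twist": [0, 0, 0], "grip": 0},
  ],
)

```text
clock: 8.55
ee_pos: [567.5, -374.7, 27.9]
tcp_rot: [0.703, -0.074, 0.703, 0.074]
ft_force: [-0.4, -0.4, -1.3]
width: 0.083
```

Request:
play_rows(
  motion=[
    {"linear": [0.5, 0, 0], "twist": [0, 0, 0], "grip": 0},
    {"linear": [1, 0, 0], "twist": [0, 0, 0], "grip": 0},
    {"linear": [1.5, 0, 0], "twist": [0, 0, 0], "grip": 0},
    {"linear": [1.5, 0, 0], "twist": [0, 0, 0], "grip": 0},
  ],
)

```text
clock: 8.95
ee_pos: [567.4, -374.6, 26.3]
tcp_rot: [0.703, -0.074, 0.703, 0.074]
ft_force: [0.2, 0.5, -1.4]
width: 0.086
```

Request:
play_rows(
  motion=[
    {"linear": [0.5, 0, 0], "twist": [0, 0, 0], "grip": 0},
    {"linear": [1, 0, 0], "twist": [0, 0, 0], "grip": 0},
    {"linear": [1.5, 0, 0], "twist": [0, 0, 0], "grip": 0},
    {"linear": [1.5, 0, 0], "twist": [0, 0, 0], "grip": 0},
  ],
)

```text
clock: 9.35
ee_pos: [567.4, -374.6, 24.7]
tcp_rot: [0.703, -0.074, 0.703, 0.074]
ft_force: [-0.8, -0.4, -2.0]
width: 0.086
```

Request:
play_rows(
  motion=[
    {"linear": [0.5, 0, 0], "twist": [0, 0, 0], "grip": 0},
    {"linear": [1, 0, 0], "twist": [0, 0, 0], "grip": 0},
    {"linear": [1, 0, 0], "twist": [0, 0, 0], "grip": 0},
  ],
)

```text
clock: 9.65
ee_pos: [567.4, -374.6, 23.7]
tcp_rot: [0.703, -0.074, 0.703, 0.074]
ft_force: [-0.4, -0.1, -1.6]
width: 0.081
```

Request:
play_rows(
  motion=[
    {"linear": [0.5, 0, 0], "twist": [0, 0, 0], "grip": 0},
    {"linear": [1, 0, 0], "twist": [0, 0, 0], "grip": 0},
    {"linear": [1, 0, 0], "twist": [0, 0, 0], "grip": 0},
  ],
)

```text
clock: 9.95
ee_pos: [567.4, -374.6, 22.9]
tcp_rot: [0.703, -0.074, 0.703, 0.074]
ft_force: [-0.9, -0.2, 1.4]
width: 0.088
```

Request:
play_rows(
  motion=[
    {"linear": [0.5, 0, 0], "twist": [0, 0, 0], "grip": 0},
    {"linear": [0.5, 0, 0], "twist": [0, 0, 0], "grip": 0},
  ],
)

```text
clock: 10.15
ee_pos: [567.4, -374.7, 22.9]
tcp_rot: [0.703, -0.074, 0.703, 0.074]
ft_force: [-4.1, 1.7, 8.2]
width: 0.084
```

The lid touched down at TCP z 22.9 (about 23 expected). I'll release it and retreat up.

Request:
play_rows(
  motion=[
    {"linear": [-0.5, 0, 0], "twist": [0, 0, 0], "grip": 12},
    {"linear": [-0.5, 0, 0], "twist": [0, 0, 0], "grip": 24},
    {"linear": [-0.5, 0, 0], "twist": [0, 0, 0], "grip": 40},
    {"linear": [-0.5, 0, 0], "twist": [0, 0, 0], "grip": 40},
    {"linear": [-0.5, 0, 0], "twist": [0, 0, 0], "grip": 40},
    {"linear": [-10, 0, 0], "twist": [0, 0, 0], "grip": 40},
    {"linear": [-30, 0, 0], "twist": [0, 0, 0], "grip": 40},
    {"linear": [-70, 0, 0], "twist": [0, 0, 0], "grip": 40},
    {"linear": [-120, 0, 0], "twist": [0, 0, 0], "grip": 40},
    {"linear": [-170, 0, 0], "twist": [0, 0, 0], "grip": 50},
  ],
)

```text
clock: 11.15
ee_pos: [567.2, -374.5, 195.8]
tcp_rot: [0.703, -0.074, 0.703, 0.074]
ft_force: [0.4, -0.3, 0.7]
width: 0.496
```

Run:
```python
from h import *
s=ctrl.observe();print(s['clock'],s['ee_pos'],s['width']*91.2,s['ft_force'],s['joint_positions'])
import numpy as np
# pot centre & yaw estimates averaged
c=np.array([582.,42.])
for th in (2,3.5,5):
    a=np.radians(th);R=np.array([[np.cos(a),-np.sin(a)],[np.sin(a),np.cos(a)]])
    print(th,"grip",c+R@[-100,128],"axis",c+R@[0,128],"barmid",c+R@[-100,125])
go([475,162,200],90+3.5)
for n in("top","scene"):
    p,d=ctrl.grab_frame(n);np.save(n+"_p2.npy",p);np.save(n+"_d2.npy",d)
    X=cloud(n,d); mx=p.max(2)
    # base plate top (z~?) bright points round pot
    b=(abs(X[...,0]-582)<100)&(abs(X[...,1]-42)<95)&(X[...,2]>1)&(X[...,2]<16)&(p.min(2)>185)
    print(n,b.sum(),np.median(X[b][:,2]) if b.any() else 0, cv2.minAreaRect(X[b][:,:2].astype(np.float32)) if b.any() else 0)
    # lever flat arm
    ax=(X[...,0]>490)&(X[...,0]<565)&(X[...,1]>120)&(X[...,1]<160)&(X[...,2]>30)&(X[...,2]<70)
    K=X[ax]; print("arm",len(K),np.polyfit(K[:,0],K[:,1],1),K.mean(0)); 
    bb=(X[...,0]>440)&(X[...,0]<505)&(X[...,1]>120)&(X[...,1]<210)&(X[...,2]>38)&(X[...,2]<70)&(mx<60)
    K=X[bb];print("bar",len(K),np.polyfit(K[:,1],K[:,0],1),K.mean(0),cv2.minAreaRect(K[:,:2].astype(np.float32)))
p=np.load("scene_p2.npy");cv2.imwrite("pics/d.png",cv2.resize(p[100:320,160:450,::-1],(725,550),interpolation=2))
```

```text
11.15 [ 567.23147451 -374.46910154  195.75058604] 45.280466942245525 [ 0.41050235 -0.33817025  0.71573684] [-6.17774437e-01  3.67965622e-01  1.78685031e+00 -1.18193419e-05
  9.86107565e-01 -2.39830267e+00]
2 grip [477.59378172 166.43207619] axis [577.53286442 169.92202586] barmid [477.69848021 163.43390371]
3.5 grip [474.3723071  163.65640024] axis [574.18578694 169.7612542 ] barmid [474.55545272 160.66199585]
5 grip [471.22459512 160.79734708] axis [570.84406493 169.51292136] barmid [471.48606235 157.80876299]
lin [ -4.5 543.9  21.5] twist [-8.148e+01  0.000e+00  4.000e-02]
top 542 3.96138802563247 ((581.9154663085938, 41.02419662475586), (200.3508758544922, 188.40443420410156), 1.0811021327972412)
arm 118 [8.55933633e-02 8.62718434e+01] [527.96840336 131.46243479  51.06312526]
bar 28 [-1.18405906e-01  4.88994918e+02] [469.88726502 161.37415326  49.56152887] ((471.7517395019531, 158.6951141357422), (11.645336151123047, 55.28666687011719), 2.3465116024017334)
scene 613 6.525116100083623 ((641.542724609375, 46.661521911621094), (79.88029479980469, 115.80458068847656), 9.924317359924316)
arm 220 [7.00985974e-02 9.69213954e+01] [527.78722511 133.91853965  48.69658564]
bar 118 [-7.87991384e-02  4.91151918e+02] [478.40357179 161.7828179   49.61930243] ((477.8157653808594, 161.99949645996094), (9.99123764038086, 53.116111755371094), 4.126348495483398)
```

View pics/d.png

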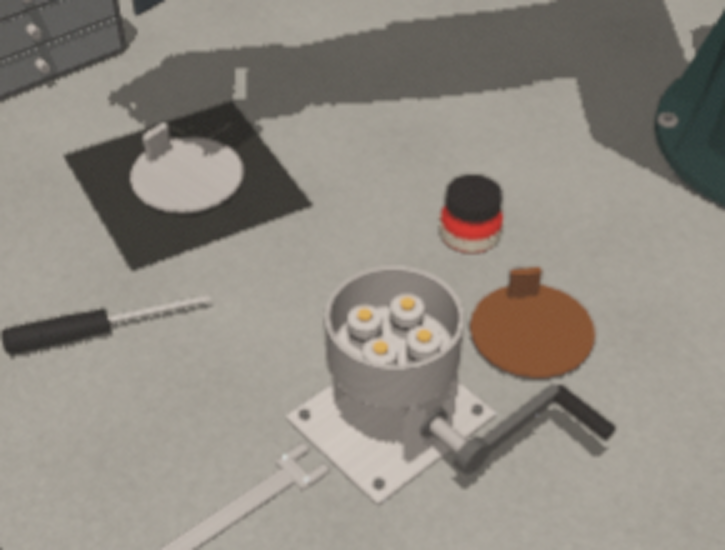

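The view shows the lid flat on the mat, tab at crop (155,142), with the pot open and nothing else moved. I take the lever bar centre as about (473.5, 162), with pot yaw about 4.5°.

Request:
play_rows(
  motion=[
    {"linear": [-15, 15, 1], "twist": [4, 0, 0], "grip": 50},
    {"linear": [-20, 50, 2], "twist": [12, 0, 0], "grip": 50},
    {"linear": [-20, 95, 4], "twist": [20, 0, 0], "grip": 50},
    {"linear": [-20, 140, 6], "twist": [28, 0, 0], "grip": 50},
    {"linear": [-20, 185, 8], "twist": [36, 0, 0], "grip": 50},
    {"linear": [-20, 230, 9], "twist": [44, 0, 0], "grip": 50},
    {"linear": [-20, 275, 11], "twist": [52, 0, 0], "grip": 50},
    {"linear": [-20, 320, 13], "twist": [60, 0, 0], "grip": 50},
    {"linear": [-20, 360, 14], "twist": [68, 0, 0], "grip": 50},
    {"linear": [-20, 390, 15], "twist": [74, 0, 0], "grip": 50},
  ],
)

```text
clock: 12.25
ee_pos: [500.2, 11.9, 213.5]
tcp_rot: [0.606, 0.366, 0.605, -0.365]
ft_force: [0.2, -0.5, 0.6]
width: 0.546
```

Request:
play_rows(
  motion=[
    {"linear": [0, 0, 0], "twist": [0, 0, 0], "grip": 50},
    {"linear": [0, 0, 0], "twist": [0, 0, 0], "grip": 50},
  ],
)

```text
clock: 12.45
ee_pos: [501.0, 10.3, 213.2]
tcp_rot: [0.607, 0.363, 0.606, -0.363]
ft_force: [0.6, 0.5, -0.0]
width: 0.544
```

```bash
python3 -c "
from h import *
s=ctrl.observe();print(s['clock'],s['ee_pos'],s['width']*91.2,s['joint_positions']);go([473.5,162,130],-85.5)"
```

```text
12.45 [501.04962465  10.27961673 213.23338531] 49.57752127123334 [-2.59179966e-02  6.15257762e-02  2.13201403e+00 -1.79215326e-04
  9.46719219e-01 -5.17737190e-01]
lin [  83.2   47.3 -146.8] twist [23.69  0.03 -0.07]
```

Request:
play_rows(
  motion=[
    {"linear": [0, 15, -45], "twist": [8, 0, 0], "grip": 50},
    {"linear": [0, 30, -90], "twist": [16, 0, 0], "grip": 50},
    {"linear": [10, 42, -130], "twist": [23.7, 0, 0], "grip": 50},
    {"linear": [30, 47.3, -147], "twist": [23.7, 0, 0], "grip": 50},
    {"linear": [60, 47.3, -147], "twist": [23.7, 0, 0], "grip": 50},
    {"linear": [83, 47.3, -147], "twist": [23.7, 0, 0], "grip": 50},
    {"linear": [83, 47.3, -147], "twist": [23.7, 0, 0], "grip": 50},
    {"linear": [83, 47.3, -147], "twist": [23.7, 0, 0], "grip": 50},
    {"linear": [83, 47.3, -147], "twist": [23.7, 0, 0], "grip": 50},
  ],
)

```text
clock: 13.35
ee_pos: [474.7, 161.7, 130.7]
tcp_rot: [0.519, 0.481, 0.518, -0.48]
ft_force: [-0.2, -0.5, 0.5]
width: 0.549
```

Run:
```python
from h import *
s=ctrl.observe();print(s['clock'],s['ee_pos'],s['width']*91.2);print(rot(s).as_matrix().round(3));go([473.5,162,28],-85.5)
p,d=ctrl.grab_frame("scene");cv2.imwrite("pics/e.png",cv2.resize(p[170:330,300:500,::-1],(700,560),interpolation=2))
```

```text
13.35 [474.72110239 161.65830949 130.73667053] 50.03363889269816
[[ 0.002  0.997  0.075]
 [ 0.     0.075 -0.997]
 [-1.     0.002 -0.   ]]
lin [102.7  -1.4  -0.4] twist [-0.21 -0.02 -0.11]
```

View pics/e.png

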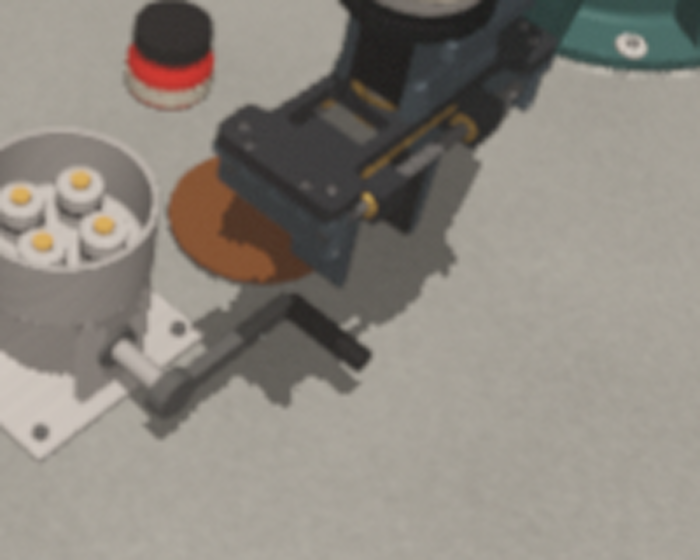

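The gripper is centred over the bar at crop (330,330). Descending and closing.

Request:
play_rows(
  motion=[
    {"linear": [30, 0, 0], "twist": [0, 0, 0], "grip": 50},
    {"linear": [60, 0, 0], "twist": [0, 0, 0], "grip": 50},
    {"linear": [85, 0, 0], "twist": [0, 0, 0], "grip": 50},
    {"linear": [98, -1, 0], "twist": [0, 0, 0], "grip": 50},
    {"linear": [104, -1, 0], "twist": [0, 0, 0], "grip": 50},
    {"linear": [104, -1, 0], "twist": [0, 0, 0], "grip": 50},
    {"linear": [104, -1, 0], "twist": [0, 0, 0], "grip": 50},
  ],
)

```text
clock: 14.1
ee_pos: [473.4, 162.1, 26.3]
tcp_rot: [0.519, 0.481, 0.518, -0.48]
ft_force: [0.3, -0.0, -0.6]
width: 0.551
```

Request:
play_rows(
  motion=[
    {"linear": [0, 0, 0], "twist": [0, 0, 0], "grip": 30},
    {"linear": [0, 0, 0], "twist": [0, 0, 0], "grip": 22},
    {"linear": [0, 0, 0], "twist": [0, 0, 0], "grip": 16},
    {"linear": [0, 0, 0], "twist": [0, 0, 0], "grip": 8},
    {"linear": [0, 0, 0], "twist": [0, 0, 0], "grip": 0},
    {"linear": [0, 0, 0], "twist": [0, 0, 0], "grip": 0},
    {"linear": [0, 0, 0], "twist": [0, 0, 0], "grip": 0},
  ],
  squeeze=30,
)

```text
clock: 14.8
ee_pos: [473.8, 162.0, 25.6]
tcp_rot: [0.519, 0.482, 0.518, -0.48]
ft_force: [5.7, -1.5, -3.6]
width: 0.168
```

Run:
```python
from h import *
s=ctrl.observe();print(s['clock'],s['ee_pos'],s['width']*91.2,s['ft_force'],s['wrist_torque']);print(rot(s).as_matrix().round(3))
R=rot(s)
c=np.array([582.,42.]);a=np.radians(4.5);ux=np.array([np.cos(a),np.sin(a),0])
for t in np.arange(5,91,5):
    r=np.radians(t); print(t,R.inv().apply(100*(1-np.cos(r))*ux+np.array([0,0,100*np.sin(r)])).round(1))
```

```text
14.8 [473.7934456  162.01584548  25.62707559] 15.331836649121568 [ 5.66926852 -1.54275536 -3.64877308] [-0.37981931 -0.90144962 -0.11317229]
[[ 0.002  0.997  0.075]
 [ 0.     0.075 -0.997]
 [-1.     0.002 -0.   ]]
5 [-8.7  0.4 -0. ]
10 [-17.4   1.6  -0. ]
15 [-25.9   3.5  -0. ]
20 [-34.2   6.1  -0. ]
25 [-42.2   9.5  -0. ]
30 [-50.   13.5  -0.1]
35 [-57.3  18.2  -0.1]
40 [-64.2  23.5  -0.1]
45 [-70.6  29.4  -0.1]
50 [-76.5  35.9  -0.1]
55 [-81.8  42.8  -0.2]
60 [-86.5  50.2  -0.2]
65 [-90.5  57.9  -0.2]
70 [-93.8  66.   -0.3]
75 [-96.4  74.3  -0.3]
80 [-98.3  82.9  -0.3]
85 [-99.4  91.5  -0.3]
90 [-99.8 100.2  -0.4]
```

Request:
play_rows(
  motion=[
    {"linear": [-8.7, 0.4, 0], "twist": [0, 0, 0], "grip": 0},
    {"linear": [-17.4, 1.6, 0], "twist": [0, 0, 0], "grip": 0},
    {"linear": [-25.9, 3.5, 0], "twist": [0, 0, 0], "grip": 0},
    {"linear": [-34.2, 6.1, 0], "twist": [0, 0, 0], "grip": 0},
    {"linear": [-42.2, 9.5, 0], "twist": [0, 0, 0], "grip": 0},
    {"linear": [-50, 13.5, 0], "twist": [0, 0, 0], "grip": 0},
    {"linear": [-50, 13.5, 0], "twist": [0, 0, 0], "grip": 0},
  ],
  squeeze=40,
)

```text
clock: 15.5
ee_pos: [485.3, 162.8, 75.7]
tcp_rot: [0.518, 0.48, 0.519, -0.482]
ft_force: [-4.0, 3.0, -5.2]
width: 0.164
```

Run:
```python
from h import *
s=ctrl.observe();print(s['clock'],s['ee_pos'],s['width']*91.2,s['ft_force'],s['wrist_torque'])
```

```text
15.5 [485.32955973 162.77596496  75.65015791] 15.002129725809125 [-4.04006738  2.95500675 -5.22455146] [ 0.26424483  1.16494483 -0.16046526]
```

Request:
play_rows(
  motion=[
    {"linear": [-7.3, 4.7, 0], "twist": [0, 0, 0], "grip": 0},
    {"linear": [-14.2, 10, 0], "twist": [0, 0, 0], "grip": 0},
    {"linear": [-20.6, 15.9, 0], "twist": [0, 0, 0], "grip": 0},
    {"linear": [-26.5, 22.4, 0], "twist": [0, 0, 0], "grip": 0},
    {"linear": [-31.8, 29.3, 0], "twist": [0, 0, 0], "grip": 0},
    {"linear": [-36.5, 36.7, 0], "twist": [0, 0, 0], "grip": 0},
    {"linear": [-36.5, 36.7, 0], "twist": [0, 0, 0], "grip": 0},
  ],
)

```text
clock: 16.2
ee_pos: [517.9, 165.3, 112.9]
tcp_rot: [0.516, 0.477, 0.521, -0.484]
ft_force: [-47.8, -1.8, 57.8]
width: 0.167
```

Request:
play_rows(
  motion=[
    {"linear": [-4, 7.7, 0], "twist": [0, 0, 0], "grip": 0},
    {"linear": [-7.3, 15.8, 0], "twist": [0, 0, 0], "grip": 0},
    {"linear": [-9.9, 24.1, 0], "twist": [0, 0, 0], "grip": 0},
    {"linear": [-11.8, 32.7, 0], "twist": [0, 0, 0], "grip": 0},
    {"linear": [-12.9, 41.3, 0], "twist": [0, 0, 0], "grip": 0},
    {"linear": [-13.3, 50, 0], "twist": [0, 0, 0], "grip": 0},
    {"linear": [-13.3, 50, 0], "twist": [0, 0, 0], "grip": 0},
    {"linear": [-13.3, 50, 0], "twist": [0, 0, 0], "grip": 0},
  ],
)

```text
clock: 17.0
ee_pos: [572.5, 169.1, 126.1]
tcp_rot: [0.518, 0.48, 0.519, -0.481]
ft_force: [-7.6, -4.0, 13.4]
width: 0.168
```

Run:
```python
from h import *
s=ctrl.observe();print(s['clock'],s['ee_pos'],s['width']*91.2,s['ft_force'],s['wrist_torque'])
im=[]
for n,u,v in(("scene",350,240),("top",310,230)):
    p,d=ctrl.grab_frame(n);np.save(n+"_p3.npy",p);np.save(n+"_d3.npy",d)
    im.append(cv2.resize(p[v-70:v+70,u-70:u+70,::-1],(400,400),interpolation=2))
cv2.imwrite("pics/f.png",np.hstack(im))
s=ctrl.observe();g=s['ee_pos']+rot(s).apply([-18.8,0,0]);print("grip",g)
# lever arm (30-90 mm from the axle) in scene: slope dx/dz
X=cloud("scene",np.load("scene_d3.npy"));K=X[(abs(X[...,0]-575)<60)&(X[...,1]>125)&(X[...,1]<152)&(X[...,2]>65)&(X[...,2]<125)]
print(len(K),K.mean(0),np.polyfit(K[:,2],K[:,0],1))
```

```text
17.0 [572.51475566 169.11548658 126.06865849] 15.312757508626447 [-7.59314333 -4.03557678 13.37320503] [-0.81040392  1.74540402 -0.10947549]
grip [572.40470448 169.14809299 144.85412069]
23 [583.67322765 137.55968622  69.7821013 ] [1.10720366e-01 5.75946928e+02]
```

View pics/f.png

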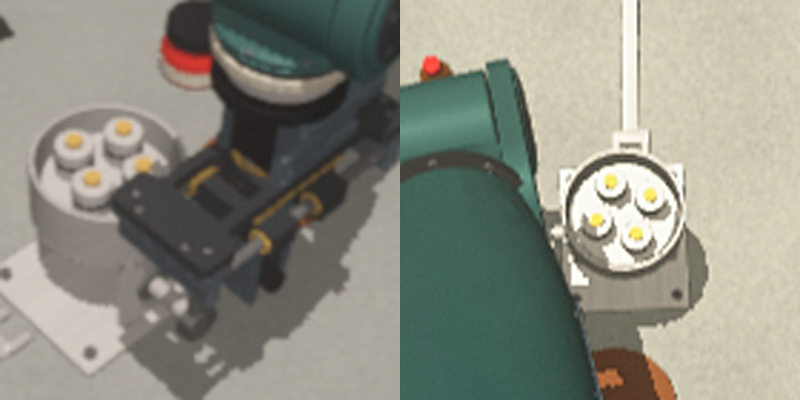

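The lever is up with the gripper holding it, and the tray is raised in the pot (top crop 625,215). The −7.6 N along x matches the spring pull. I'll ease the 13 N vertical strain, centre, and check the tray lift.

Request:
play_rows(
  motion=[
    {"linear": [-0.5, 0.5, 0], "twist": [0, 0, 0], "grip": 0},
    {"linear": [-1, 1, 0], "twist": [0, 0, 0], "grip": 0},
    {"linear": [-1, 1, 0], "twist": [0, 0, 0], "grip": 0},
    {"linear": [-1, 1, 0], "twist": [0, 0, 0], "grip": 0},
    {"linear": [-1, 1, 0], "twist": [0, 0, 0], "grip": 0},
    {"linear": [-1, 1, 0], "twist": [0, 0, 0], "grip": 0},
    {"linear": [-1, 1, 0], "twist": [0, 0, 0], "grip": 0},
    {"linear": [-1, 1, 0], "twist": [0, 0, 0], "grip": 0},
  ],
)

```text
clock: 17.9
ee_pos: [572.4, 169.1, 126.2]
tcp_rot: [0.518, 0.48, 0.519, -0.482]
ft_force: [-8.8, -2.3, 4.9]
width: 0.165
```

Run:
```python
from h import *
s=ctrl.observe();print(s['clock'],s['ee_pos'],s['width']*91.2,s['ft_force'],s['wrist_torque'])
p3,d3=ctrl.grab_frame("top");p2,d2=np.load("top_p2.npy"),np.load("top_d2.npy")
r=[]
for p,d in((p2,d2),(p3,d3)):
    X=cloud("top",d);P=p.astype(int)
    m=((X[...,0]-579)**2+(X[...,1]-40)**2<44**2)&(X[...,2]<140)
    y=m&(P[...,0]-P[...,2]>80); print("knob caps",y.sum(),np.median(X[y][:,2]),X[y].mean(0)); r.append(np.median(X[y][:,2]))
print("tray lift",r[1]-r[0])
ps,ds=ctrl.grab_frame("scene");a=np.load("scene_p2.npy")[130:190,205:290].astype(int);print("mat/lid change",(abs(a-ps[130:190,205:290]).max(2)>40).sum())
X=cloud("scene",ds);m=((X[...,0]-561)**2+(X[...,1]+334)**2<90**2)&(X[...,2]>9)&(X[...,2]<25)
K=X[m];print("lid on mat",len(K),K.mean(0),np.linalg.lstsq(np.c_[K[:,:2],np.ones(len(K))],K[:,2],rcond=None)[0])
```

```text
17.9 [572.42813786 169.05144473 126.15906397] 15.067895543974513 [-8.84362992 -2.29385494  4.87557664] [-0.621559    1.67598079 -0.10147942]
knob caps 62 122.49849018210423 [580.45420135  39.81365997 122.38825686]
knob caps 19 138.1237696770109 [584.41729458  44.6760299  138.11386801]
tray lift 15.625279494906664
mat/lid change 1334
lid on mat 1012 [ 562.82226696 -328.54200802   12.97827719] [ 4.90443053e-04 -1.21511666e-02  8.71007625e+00]
```

My height cutoff of 140 mm clipped the caps, so I'm repeating without it. The "mat/lid change" count is probably the arm's shadow moving.

Run:
```python
from h import *
for n in("top","scene"):
    p3,d3=ctrl.grab_frame(n);r=[]
    for p,d in((np.load(n+"_p2.npy"),np.load(n+"_d2.npy")),(p3,d3)):
        X=cloud(n,d);P=p.astype(int)
        y=((X[...,0]-582)**2+(X[...,1]-42)**2<46**2)&(X[...,2]<165)&(X[...,2]>100)&(P[...,0]-P[...,2]>80)
        print(n,y.sum(),np.median(X[y][:,2]),X[y].mean(0)); r.append(np.median(X[y][:,2]))
    print("lift",r[1]-r[0])
    # pot axis shift check: plate/axle after
    if n=="scene":
        X=cloud(n,d3)
        R=cv2.imwrite("pics/g.png",np.hstack([cv2.resize(p3[110:210,160:300,::-1],(400,286)),cv2.resize(p3[230:330,290:430,::-1],(400,286),interpolation=2)]))
print(ctrl.observe()['clock'],ctrl.observe()['ft_force'])
```

```text
top 62 122.49849018210423 [580.45420135  39.81365997 122.38825686]
top 66 142.2025643249919 [581.28823041  40.5668079  142.07097328]
lift 19.704074142887663
scene 70 122.51138611259375 [584.30727137  42.11382129 122.57561007]
scene 78 141.51086402668952 [583.86468059  42.31017232 141.52677977]
lift 18.999477914095763
18.1 [-7.90843763 -3.41620204  4.72472732]
```

View pics/g.png

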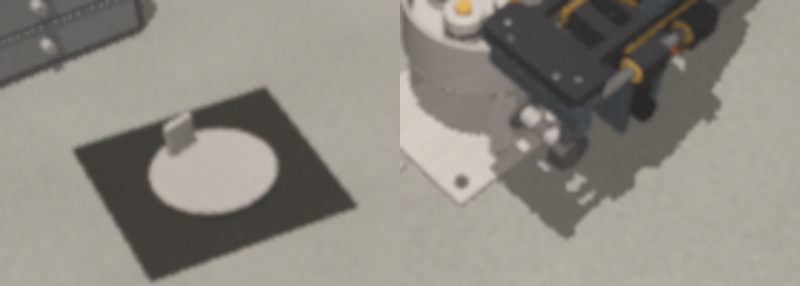

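The tray lift reads 19.7 mm (top) and 19.0 mm (scene), mean 19.35 mm against a maximum of 19.3 mm. The picture shows the lid flat on the mat. Handing in.

```bash
python3 -c "
from plant import ctrl
print(ctrl.job_done()); s=ctrl.observe(); print(s['clock'],s['ee_pos'],s['ft_force'],s['width'])"
```

```text
the job is handed in; nothing more can be done
None
the job is handed in; nothing more can be done
```

I handed the job in at about 18 s, with both parts done as far as my checks could show; the hand-in gives no verdict.

- **Lid:** I tipped it 14° (0.24 rad) by its tab about the opposite edge, lifted it off and levelled it. I then lowered it onto the mat until it touched, and released it. The last picture shows it flat, right way up and near the mat's centre. By the arm's pose its centre is within about 5 mm of the mat's centre.
- **Lever:** I swung it up, and the gripper was still holding it at hand-in with a 40 N grip. The travel of the grip puts it at about 89°, and the side force of about 8 N fits the spring's pull (5.5 N).
- **Tray:** the cameras measured a lift of 19.7 mm (top) and 19.0 mm (scene), a mean of 19.35 mm against a maximum of 19.3 mm.

**Disagreements and misses:**
- The two cameras differed by about 6 mm in x, so I used their mean, which the finger positions confirmed.
- My first tray reading of 15.6 mm was wrong because a height cutoff clipped it; I repeated it without the cutoff.
- The wrist force rose to about 75 N midway through the lever swing, below the 120 N limit, then settled to about 10 N.
- I did not measure the other bench items again. The pictures showed none of them moved, but no late picture covered the spray can or the collar.

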